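# Dot-punch a scribed hole centre with a spring-loaded centre punch

### The job

Mark the hole centre on the steel plate with the spring-loaded centre punch that lies on the bench. Lay the punch point down in the sloping wooden rest and let go of it, then take it again by its red cap, hold it upright on the crossing of the two scribed lines and push straight down until its spring nose has gone nearly all the way in, without ramming it; lift it straight off without dragging the point, and leave it lying in the rest, point down. Do not shift the plate or disturb the other things.

Things in the scene. Friction and masses are not known exactly. Their poses are not given: they have to be found in the camera images.
- punch: automatic centre punch, 150 mm long, about 145 g: octagonal bar, 18 mm across flats (does not roll). Origin on its axis, 67 mm behind the point, 9 mm above the bench as it lies. x axis along the punch from point to cap: thin steel nose (6 mm) from x = -67 (point) to -45 mm, bright metal body from -45 to +39 mm, red ribbed cap from +39 to +83 mm.
- punch_nose (a joint): travel of the spring-loaded nose into the punch's body, m: 0 = out (22 mm showing), 0.010 = in to its hard stop. The spring holds it out with 6 N; pushing it in 8 mm takes about 13 N, 10 mm 15 N. It springs out again when the punch is lifted.
- punch_tip (a point): the very point of the punch, on its axis; moves with the nose
- punch_cap (a point): middle of the red cap, on the axis, 128 mm from the point and 22 mm from the cap's end
- rest: the fixed sloping wooden rest as a whole (base plate 125 x 76 x 12 mm, board sloping up along its +x on a post; 120 mm high with its saddles); origin on the bench under the origin of rest_cradle
- rest_cradle: the rest's cradle, 92 mm above the bench; its frame is where the seated punch's frame belongs: x slopes up at 45 degrees from point end to cap end, y level, z out of the cradle. V saddles open to +z, 13 mm thick, 41 mm wide, lips 2 mm above the axis, at x = -33 and +28 mm; 48 mm free between them, 32 mm deep below the axis. Foot stop at x = -70 mm. The cap overhangs; a punch let go stays or slides to the stop.
- mark (a point): crossing of the two white scribed lines in the blue patch on top of the plate, on the surface. The plate is loose, of steel, 110 x 64 x 10 mm, 540 g, with a 15 mm drilled hole at the other end; it lies flat on the block. z axis up, x axis along the plate, away from the drilled hole.
- block: fixed steel bench block under the plate, 130 x 84 x 20 mm, origin under its centre
- bolt_box: bystander: open card box of bolts, 65 x 85 x 45 mm, origin under its centre
- red_pliers: bystander: pliers with red grips, 210 mm long, 14 mm high, lying; origin under the middle
- black_tape: bystander: roll of black tape, 72 mm wide, 18 mm high; origin under its centre
- screwdriver: bystander: screwdriver with yellow handle, 193 mm long, 23 mm high, lying; origin under the middle
- ball_hammer: bystander: ball-peen hammer with wooden handle, 312 mm long, 37 mm high, lying; origin under the middle
- funnel: bystander: aluminium funnel, mouth down, 100 mm wide, 98 mm high; origin under its centre

How it is judged:
On the way, in this order (a step that is already met when the one before it is completed fails the run):
1. the punch lies in the rest, point down, let go (distance between punch and rest_cradle below 0.015 m and angle between the x axis of punch and the x axis of rest_cradle, either way round below 0.15 rad and angle between punch's own x axis and vertical below 0.95 rad and contact force between punch and rest above 0.2 N and contact force between the fingers and punch below 0.1 N and x of punch_tip in the frame of rest_cradle below -0.04 m), for 0.2 s.
2. held by its cap, the punch is pressed upright on the crossing, nose nearly all the way in (value of joint punch_nose above 0.008 m and horizontal distance between punch_tip and mark below 0.0035 m and distance between punch_tip and mark below 0.006 m and angle between punch's own x axis and vertical below 0.12 rad and distance between the grasp point and punch_cap below 0.03 m and contact force between the fingers and punch above 1 N), for 0.2 s.
3. lifted clear of the plate (z of punch_tip in the frame of mark above 0.02 m and value of joint punch_nose below 0.002 m), for 0.1 s.
At the end, for the whole second after the job is handed in: the punch lies in the rest's two saddles, point down, let go and at rest (origin within 15 mm of its seat, axis within 0.15 rad); the plate's mark is within 6 mm of where it was (all of step 1 and linear speed of punch below 0.02 m/s and distance of mark from where it was at the start of the episode below 0.006 m); the robot touches nothing.
It fails at once if the point is dragged: it bears on the plate more than 5 mm from the crossing (contact force between punch and plate above 2 N and horizontal distance between punch_tip and mark above 0.005 m).
It fails at once if the punch is pressed out of square, more than 0.2 rad (11 degrees) from upright (contact force between punch and plate above 5 N and angle between punch's own x axis and vertical above 0.2 rad).
It fails at once if the punch is rammed: it bears on the plate with more than 30 N (contact force between punch and plate above 30 N).
It fails at once if the plate is shifted by more than 6 mm (distance of mark from where it was at the start of the episode above 0.006 m).
It fails at once if a bystander is moved by more than 30 mm (distance of any of bolt_box, red_pliers, black_tape, screwdriver, funnel, ball_hammer from where it was at the start of the episode above 0.03 m).
It also fails if it takes over 72 s, if anything falls off the work surface, if the arm or the gripper's body presses on something with over 40 N, if the wrist force passes 120 N, or if a joint passes its speed limit or range.

### The arm

A 7-joint arm with a two-finger parallel gripper is mounted at the origin on a cart in front of the work surface, level with it; the furniture and walls round the work are solid. World frame = base frame: x ahead of the robot, y to its left, z up, the work surface at z = 0. Lengths are in m, angles in rad, forces in N, time in s.
With the tool pointing down it reaches from about 0.4 to 0.85 m from the base axis. Payload 4.5 kg.
Tool frame: the origin (TCP) lies at the very end of the fingers, on their centre line; the grasp point (between the pads) lies 19 mm behind it (r.pinch_z is the distance from the TCP to the grasp point, in m); z points along the fingers, y is the line along which they close (so a half turn about z gives the same grasp; the last joint's range is limited). The gripper opens to 88 mm and grips with 3 to 60 N. Pads are 18 mm wide; open, the fingers measure 123 mm over their backs; the gripper's body (75 mm by 187 mm) begins 45 mm behind the grasp point.
Start: joints at [-1.114, 0.689, -0.195, 1.565, 0.157, 0.902, -0.215], TCP at [0.256, 0.57, 0.239] pointing down, gripper open.
Joint ranges: [-3.01, 3.01], [-0.46, 2.08], [-1.47, 1.51], [0.13, 2.56], [-1, 4.14], [0.04, 2.09], [-2.66, 2.66]. Speed limits (rad/s): [2.57, 2.57, 3.14, 3.14, 3.14, 3.14, 3.14].

### API

Orientations are given as a unit quaternion [x, y, z, w].
In Python, from plant import r, cams gives the robot as it stands.
- The arm moves only by the shell command python3 -m pendant 'ROWS' [FORCE]. ROWS is JSON, a list of rows, each a list of 3 entries, a list of its own where there are three numbers: the closure, from -1 (fully open) to 1 (shut), then the shift along the tool's x, y, z in mm, then the turn, a rotation vector about the tool's x, y, z in degrees. A call has 1 to 8 rows; each row shifts and turns the commanded pose from where the row before left it, along the tool's axes as they then stand; what a row does not reach is not made up. A row lasts 1/8 s, in which the tool goes at most 62.5 mm and 10.7 degrees, less where a joint would pass 70% of its speed; a pose out of reach is approached as far as the arm can. A call with a gripper value outside its range is refused whole. The fingers move at their own pace and stop on an object; FORCE is the grip in N (left out, the last holds). Time passes only in rows, so rows that do not move let the fingers close. It gives the time, the measured TCP pose, the force, the opening and the grip force at its end, in the units of the state.
- r.get_state(): the state, without advancing time (a new reading comes with each control period).
- cams.snapshot(name): name is "scene" or "top" or "wrist"; returns a dict with "img" (400x640x3 uint8, red, green, blue), "camera_matrix" (3x3 intrinsics, pixels), "camera_from_world" (4x4, takes a point from world to camera coordinates); the wrist camera has in their place "tool_from_camera" (4x4, takes a point from camera to tool coordinates, whose origin is the TCP and whose axes are the flange's). Camera axes: x right, y up, looking along -z (the intrinsics and any distortion apply to the point x, -y, -z); pixel columns grow to the right and rows downward; lengths in m; the calibration is good to about 2 mm. A picture is of the moment at which its call begins: read the wrist's pose just before it. There is no depth.
- r.finish_job(): hands the job in; it is judged then, once.
The state is a dict: "clock": time; "q": joint angles; "qd": joint speeds; "joint_torque": joint torques, N m; "tool_pos": TCP position; "eef_rot": TCP orientation; "contact_force": force on the tool from outside, world axes, zero at the start; "moment": the same for the moment, N m; "opening": opening from 0.0 (shut) to 1.0 (fully open); "finger_force": force on a finger pad.
Only numpy, scipy, OpenCV 4.12 (cv2) and the standard library are available. Lean on these libraries where they do the work, as an engineer would, in place of code of your own. Each camera call takes 0.05 s, during which the arm holds its last target. There are 200 camera calls.

## Working session

There is one attempt and no reset: what is moved stays moved. The work goes in short steps, Python scripts to look and compute and a shell command to move; the robot and the scene stay as the last step left them, time stands still between calls to the robot, and variables do not carry over. Pictures are saved under pics/ and viewed, at most 10 in all, crops included, and the job is handed in when it is done.

```bash
ls; mkdir -p pics
python3 - <<'E'
from plant import r,cams
import cv2,json
s=r.get_state();print({k:(v if not hasattr(v,'tolist') else v.tolist()) for k,v in s.items()}, r.pinch_z)
for n in("top","scene"):
    d=cams.snapshot(n);cv2.imwrite(f"pics/{n}0.png",d["img"][:,:,::-1]);print(n,d["camera_matrix"],d["camera_from_world"],[k for k in d])
E
```

```text
pics
{'clock': 0.0, 'q': [-1.114218895745527, 0.6899680611689227, -0.19452508678779212, 1.566346184650251, 0.15730096435686908, 0.9024838191877007, -0.2151214941424276], 'qd': [-0.0005049080515844652, 0.0001174460946066856, -0.0011580841731942963, 0.0011459134055099096, 0.0008681344168036907, -0.000724505496298586, -0.0015647778395885654], 'joint_torque': [0.00043204154280829243, -52.75672674179077, -1.2667447328567505, -15.343095660209656, -0.05257535842247307, 0.006321622640825808, 0.00016555539787077578], 'tool_pos': [0.2562154854342093, 0.5693788148978619, 0.23791967106525458], 'eef_rot': [0.20978245372687207, 0.9777476670080977, -0.0008973590041818617, -0.0001285121493055089], 'contact_force': [-0.16220702931678427, 0.5432105511480186, -0.11417758281412739], 'moment': [-0.004899067909725888, -0.010052773632092815, 0.06134891209349614], 'finger_force': 0.0, 'opening': 0.9994666436634081} 0.0187
top [[443.49968169   0.         314.68459062]
 [  0.         443.49968169 193.69613139]
 [  0.           0.           1.        ]] [[ 0.03928895 -0.99922122  0.00365204 -0.07716315]
 [ 0.97634387  0.03916662  0.21264673 -0.51096648]
 [-0.21262416 -0.00478902  0.97712232 -1.62006097]
 [ 0.          0.          0.          1.        ]] ['img', 'camera_matrix', 'camera_from_world']
scene [[392.34212625   0.         322.9025494 ]
 [  0.         392.34212625 209.33174592]
 [  0.           0.           1.        ]] [[-0.45998381 -0.88764483 -0.02239519  0.19203962]
 [ 0.43133713 -0.24542572  0.86816732 -0.31485493]
 [-0.77612059  0.38968304  0.49576604 -1.22565851]
 [ 0.          0.          0.          1.        ]] ['img', 'camera_matrix', 'camera_from_world']
```

View pics/top0.png

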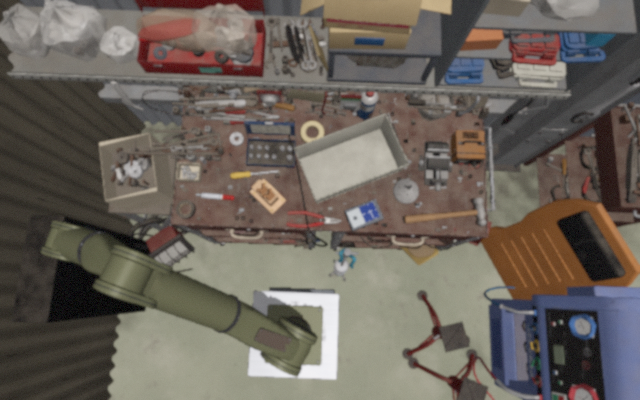

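View pics/scene0.png

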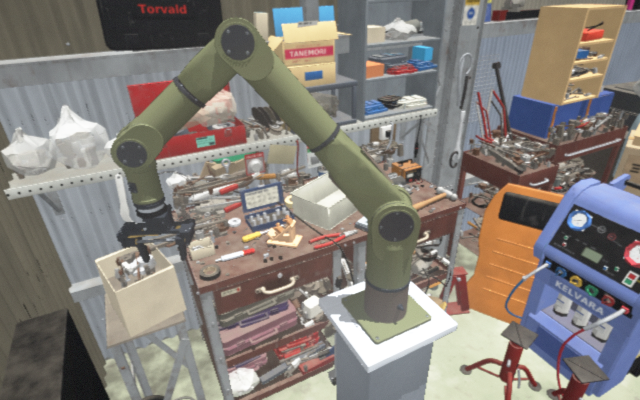

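Top view: the punch is near (215,197), the rest near (268,195), the plate near (364,214), the pliers near (312,220) and the funnel near (405,190). I'll enlarge this area.

```bash
cat > h.py <<'E'
import numpy as np,cv2
from scipy.spatial.transform import Rotation as R
from plant import r,cams
def ray(K,E,u,v):
    d=np.array([(u-K[0,2])/K[0,0],-(v-K[1,2])/K[1,1],-1.]);Rm=E[:3,:3]
    return -Rm.T@E[:3,3],Rm.T@d
def plane(K,E,u,v,z):
    o,d=ray(K,E,u,v);return o+d*(z-o[2])/d[2]
def tool():
    s=r.get_state();T=np.eye(4);T[:3,:3]=R.from_quat(s["eef_rot"]).as_matrix();T[:3,3]=s["tool_pos"];return T
def wrist(name=None):
    T=tool();d=cams.snapshot("wrist")
    if name: cv2.imwrite(name,d["img"][:,:,::-1])
    return d["img"],d["camera_matrix"],np.linalg.inv(T@d["tool_from_camera"])
E
python3 - <<'E'
from h import *
i=cv2.imread("pics/top0.png")
c=cv2.resize(i[165:235,180:400],None,fx=3.6,fy=3.6,interpolation=cv2.INTER_CUBIC);cv2.imwrite("pics/topc.png",c)
d=cams.snapshot("top");K,E=d["camera_matrix"],d["camera_from_world"]
for n,u,v,z in[("punchL",197,195,.009),("punchR",234,198,.009),("rest",268,195,.05),("plate",364,214,.03),("pl",312,220,.0)]:print(n,plane(K,E,u,v,z).round(3))
E
```

```text
punchL [0.5   0.399 0.009]
punchR [0.494 0.255 0.009]
rest [0.503 0.12  0.05 ]
plate [ 0.448 -0.247  0.03 ]
pl [ 0.422 -0.05   0.   ]
```

View pics/topc.png

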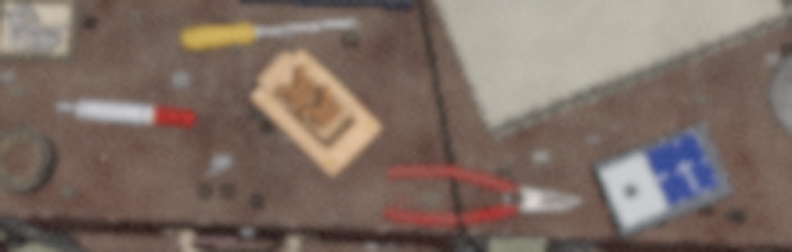

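Crop ×3.6: the punch runs from its point at (58,107) to its cap end at (196,118). The rest is near (320,110) and the blue patch near (688,177). The punch lies roughly along -y from (0.50,0.40) to (0.494,0.255). I'm moving over it and turning the tool to match.

```bash
python3 -m pendant '[[-1,[-53,-20,0],[0,0,0]],[-1,[-53,-20,0],[0,0,0]],[-1,[-53,-20,0],[0,0,0]],[-1,[-53,-20,0],[0,0,0]],[-1,[-53,-20,0],[0,0,0]],[-1,[-53,-20,0],[0,0,0]],[-1,[0,0,0],[0,0,10]],[-1,[0,0,0],[0,0,10]]]' 20
python3 -m pendant '[[-1,[0,0,0],[0,0,10]],[-1,[0,0,0],[0,0,10]],[-1,[0,0,0],[0,0,10]],[-1,[0,0,0],[0,0,10]],[-1,[0,0,0],[0,0,6]],[-1,[0,0,0],[0,0,0]]]'
python3 - <<'E'
from h import *
print(r.get_state()["q"])
i,K,E=wrist("pics/w1.png");print(np.linalg.inv(E).round(3),K.round(1))
E
```

```text
clock: 1.15
tool_pos: [0.4978, 0.3288, 0.2383]
eef_rot: [0.38, 0.925, -0.0, -0.0]
contact_force: [-0.7, 0.7, -0.1]
opening: 1.001
finger_force: 0.0
clock: 1.9
tool_pos: [0.4969, 0.3301, 0.2384]
eef_rot: [0.708, 0.706, -0.0, 0.0]
contact_force: [-0.0, 0.1, -0.1]
opening: 0.996
finger_force: 0.0
[-0.7247985   0.65071837  0.10612764  1.66431706 -0.08656824  0.83181197
 -0.58430214]
[[ 1.     0.003  0.001  0.497]
 [-0.004  0.956  0.292  0.405]
 [-0.    -0.292  0.956  0.384]
 [ 0.     0.     0.     1.   ]] [[339.4   0.  317.9]
 [  0.  339.4 193.8]
 [  0.    0.    1. ]]
```

View pics/w1.png

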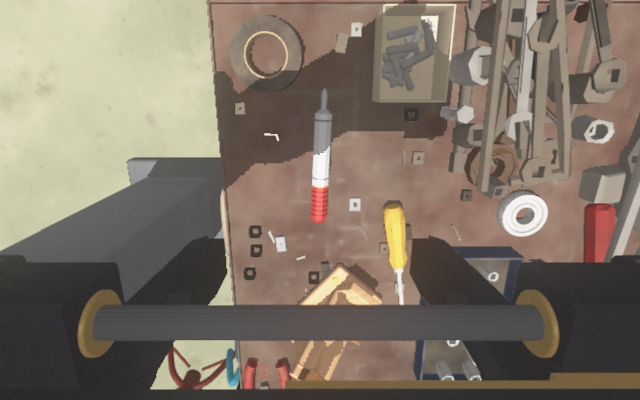

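The wrist view shows the punch clear of everything, with its point at (323,90) and cap end at (319,221). The rest is partly hidden at (335,300). I'll measure the punch, then look at the rest and the plate from above.

```bash
python3 - <<'E'
from h import *
i,K,E=wrist()
a=plane(K,E,323,90,.009);b=plane(K,E,319.5,220,.009);d=b-a
print(a,b,np.linalg.norm(d),"yaw of point->cap",np.degrees(np.arctan2(d[1],d[0])),"orig",a+d/np.linalg.norm(d)*.067)
E
python3 -m pendant '[[-1,[-60,0,0],[0,0,0]],[-1,[-60,0,0],[0,0,0]],[-1,[-60,0,0],[0,0,0]],[-1,[-60,0,0],[0,0,0]],[-1,[-20,0,0],[0,0,0]],[-1,[0,0,0],[0,0,0]],[-1,[0,0,0],[0,0,0]]]'
python3 - <<'E'
from h import *
i,K,E=wrist("pics/w2.png");np.savez("w2.npz",K=K,E=E,i=i)
E
python3 -m pendant '[[-1,[-60,0,0],[0,0,0]],[-1,[-60,0,0],[0,0,0]],[-1,[-60,0,0],[0,0,0]],[-1,[-60,0,0],[0,0,0]],[-1,[-60,0,0],[0,0,0]],[-1,[-60,0,0],[0,0,0]],[-1,[0,0,0],[0,0,0]],[-1,[0,0,0],[0,0,0]]]'
python3 - <<'E'
from h import *
i,K,E=wrist("pics/w3.png");np.savez("w3.npz",K=K,E=E,i=i)
E
```

```text
[0.50219608 0.40568642 0.009     ] [0.49828607 0.2586574  0.009     ] 0.14708100014390219 yaw of point->cap -91.52333666889628 orig [0.50041495 0.3387101  0.009     ]
clock: 2.88
tool_pos: [0.4963, 0.0718, 0.2387]
eef_rot: [0.708, 0.707, 0.001, -0.0]
contact_force: [0.3, 1.3, 0.6]
opening: 1.002
finger_force: 0.0
clock: 3.92
tool_pos: [0.4957, -0.2879, 0.2383]
eef_rot: [0.708, 0.707, 0.001, -0.001]
contact_force: [-0.1, -0.6, 0.4]
opening: 1.003
finger_force: 0.0
```

View pics/w2.png

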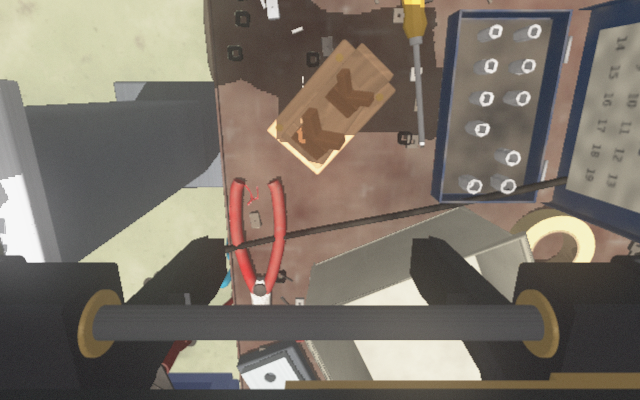

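View pics/w3.png

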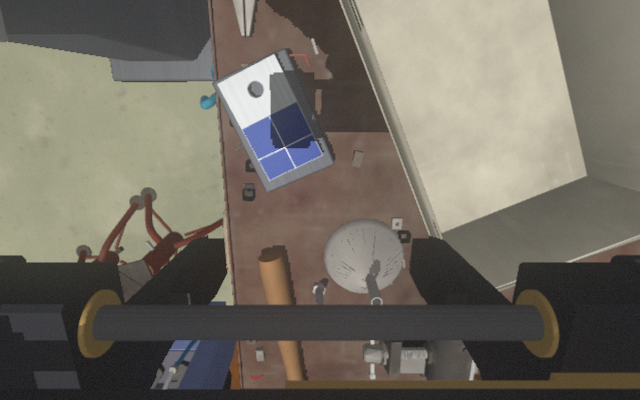

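w2 shows the rest at about (330,110), its axis running from lower left to upper right, with saddles near (320,130) and (352,90). w3 shows the plate with the scribed crossing near (287,148). I'll enlarge both.

Run:
```python
from h import *
a=cv2.imread("pics/w2.png")[30:185,255:405];b=cv2.imread("pics/w3.png")[95:195,230:340]
a=cv2.resize(a,(450,465),interpolation=cv2.INTER_CUBIC);a=cv2.convertScaleAbs(a,alpha=1.6,beta=10);b=cv2.resize(b,(330,300),interpolation=cv2.INTER_CUBIC)
c=np.zeros((465,780,3),np.uint8);c[:,:450]=a;c[:300,450:]=b;cv2.imwrite("pics/c3.png",c)
```

```text
(no output)
```

View pics/c3.png

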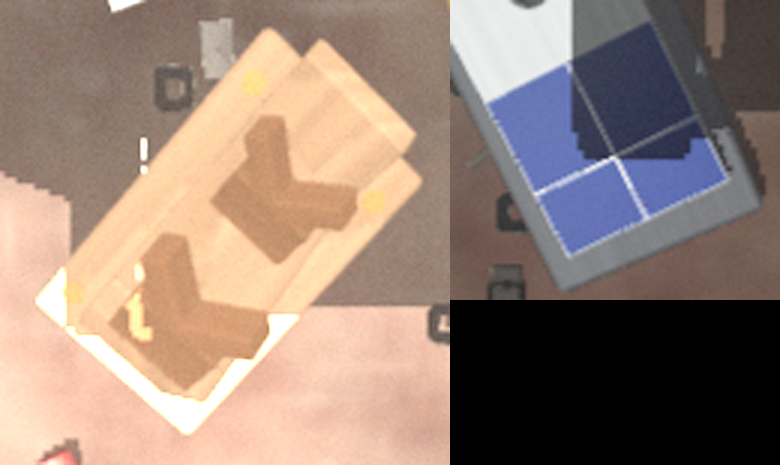

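In c3 the crossing is at (615,157), which is pixel (285,147.3). The saddle notches open toward the upper right, but I can't yet tell which way the rest slopes. I'm taking a second wrist view for stereo plus a scene-camera crop.

```bash
python3 -m pendant '[[-1,[60,0,0],[0,0,0]],[-1,[60,0,0],[0,0,0]],[-1,[60,0,0],[0,0,0]],[-1,[60,0,0],[0,0,0]],[-1,[60,0,0],[0,0,0]],[-1,[60,0,0],[0,0,0]],[-1,[60,0,0],[0,0,0]],[-1,[0,0,0],[0,0,0]]]'
python3 - <<'E'
from h import *
z=np.load("w3.npz");print("mark",plane(z["K"],z["E"],285,147.3,.03))
i,K,E=wrist("pics/w4.png");np.savez("w4.npz",K=K,E=E,i=i)
z2=np.load("w2.npz")
a=cv2.cvtColor(i,cv2.COLOR_RGB2BGR)[90:290,255:405];a=cv2.resize(a,(450,600),interpolation=cv2.INTER_CUBIC);a=cv2.convertScaleAbs(a,alpha=1.3)
s=cams.snapshot("scene")["img"][:,:,::-1][205:265,240:310];s=cv2.resize(s,(350,300),interpolation=cv2.INTER_CUBIC)
t=cams.snapshot("top")["img"][:,:,::-1][170:220,240:298];t=cv2.resize(t,(348,300),interpolation=cv2.INTER_CUBIC)
c=np.zeros((600,800,3),np.uint8);c[:,:450]=a;c[:300,450:]=s;c[300:,450:798]=t;cv2.imwrite("pics/c4.png",c)
E
```

```text
clock: 4.97
tool_pos: [0.4946, 0.1393, 0.2387]
eef_rot: [0.703, 0.711, 0.001, -0.002]
contact_force: [0.8, -0.5, -0.8]
opening: 0.997
finger_force: 0.0
mark [ 0.46103294 -0.26913091  0.03      ]
```

View pics/c4.png

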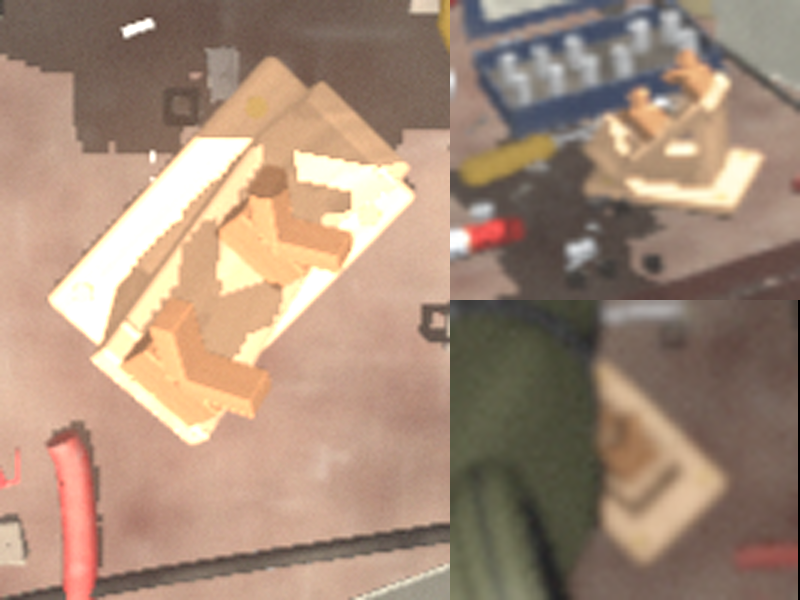

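The scene crop shows the high end toward the robot and -y, which is lower left in the wrist view. So cradle +x points along (-x,-y) and up. Now triangulating the saddle lips and base corners.

Run:
```python
from h import *
A=np.load("w2.npz");B=np.load("w4.npz")
def P(z,p): return z["K"]@np.diag([1,-1,-1])@z["E"][:3] if p else 0
def tri(p,q):
    p=np.array([p[0]/3+255,p[1]/3+30],float);q=np.array([q[0]/3+255,q[1]/3+90],float)
    X=cv2.triangulatePoints(P(A,1),P(B,1),p.reshape(2,1),q.reshape(2,1)).ravel();return X[:3]/X[3]
f={"U_L":((163,236),(178,303)),"U_R":((269,322),(269,380)),"U_V":((190,300),(188,370)),"L_L":((265,118),(268,172)),"L_R":((356,196),(350,238)),"L_V":((285,188),(277,232))}
X={k:tri(*v) for k,v in f.items()}
for k in X:print(k,X[k].round(4))
u=(X["U_L"]+X["U_R"])/2;l=(X["L_L"]+X["L_R"])/2;d=u-l
print("mid",(u+l)/2,"yaw",np.degrees(np.arctan2(d[1],d[0])),np.linalg.norm(d),np.degrees(np.arcsin(d[2]/np.linalg.norm(d))))
for n,Z,off,ps in(("w2",A,30,[(270,28),(420,180),(190,432),(38,300)]),("w4",B,90,[(268,57),(413,195),(48,298)])):
    c=[plane(Z["K"],Z["E"],p[0]/3+255,p[1]/3+off,.012) for p in ps];print(n,np.round(c,4))
    d=c[-1]-c[0];print("yaw",np.degrees(np.arctan2(d[1],d[0])),np.linalg.norm(d),np.linalg.norm(c[1]-c[0]),"ctr",(c[1]+c[-1])/2)
```

```text
U_L [0.4904 0.1336 0.1084]
U_R [0.5177 0.111  0.1091]
U_V [0.4954 0.1182 0.1212]
L_L [0.5186 0.1649 0.0691]
L_R [0.5465 0.1429 0.0634]
L_V [0.5237 0.1454 0.0668]
mid [0.51829514 0.13809465 0.08749975] yaw -132.0424711812014 0.06011979214051101 44.92442039699564
w2 [[0.5237 0.1965 0.012 ]
 [0.5772 0.1476 0.012 ]
 [0.4966 0.0573 0.012 ]
 [0.4417 0.1065 0.012 ]]
yaw -132.30450428357233 0.12179205985397251 0.07247198000936321 ctr [0.50945165 0.12703011 0.012     ]
w4 [[0.5218 0.1969 0.012 ]
 [0.577  0.148  0.012 ]
 [0.441  0.1071 0.012 ]]
yaw -131.94569419191788 0.12082988567889981 0.0737157452709537 ctr [0.50900655 0.12754234 0.012     ]
```

Cradle origin is about (0.513, 0.132, 0.092), x axis yaw -132°, up 45°. The lip spacing, slope and base centre all agree. Picking up the punch next.

```bash
python3 -m pendant '[[-1,[50,1,0],[0,0,2]],[-1,[50,1,0],[0,0,0]],[-1,[50,2,0],[0,0,0]],[-1,[53,2,0],[0,0,0]],[-1,[0,0,50],[0,0,0]],[-1,[0,0,50],[0,0,0]],[-1,[0,0,50],[0,0,0]],[-1,[0,0,0],[0,0,0]]]'
python3 -m pendant '[[-1,[0,0,0],[0,0,0]],[-1,[0,0,0],[0,0,0]]]'
```

```text
clock: 6.12
tool_pos: [0.5064, 0.3295, 0.0856]
eef_rot: [0.721, 0.693, -0.004, -0.0]
contact_force: [-0.3, -0.3, 0.4]
opening: 1.0
finger_force: 0.0
clock: 6.38
tool_pos: [0.5102, 0.3333, 0.0912]
eef_rot: [0.721, 0.693, 0.002, 0.0]
contact_force: [-0.5, -0.1, 0.1]
opening: 1.003
finger_force: 0.0
```

```bash
python3 -m pendant '[[-1,[8,-10,20],[0,0,-0.8]],[-1,[0,0,30],[0,0,0]],[-1,[0,0,20],[0,0,0]],[-1,[0,0,0],[0,0,0]],[-1,[0,0,0],[0,0,0]]]'
```

```text
clock: 7.0
tool_pos: [0.4998, 0.3414, 0.0198]
eef_rot: [0.716, 0.698, 0.001, 0.0]
contact_force: [-0.3, 0.6, 0.6]
opening: 1.001
finger_force: 0.0
```

```bash
python3 -m pendant '[[-1,[0,0,10],[0,0,0]],[-1,[0,0,7],[0,0,0]],[-1,[0,0,0],[0,0,0]],[1,[0,0,0],[0,0,0]],[1,[0,0,0],[0,0,0]],[1,[0,0,0],[0,0,0]],[1,[0,0,0],[0,0,0]],[1,[0,0,0],[0,0,0]]]' 30
python3 -m pendant '[[1,[0,0,0],[0,0,0]],[1,[0,0,0],[0,0,0]]]'
```

```text
clock: 8.0
tool_pos: [0.4989, 0.3412, 0.0018]
eef_rot: [0.716, 0.698, 0.0, -0.0]
contact_force: [0.1, 0.1, -0.5]
opening: 0.461
finger_force: 0.0
clock: 8.25
tool_pos: [0.499, 0.3412, 0.0018]
eef_rot: [0.716, 0.698, 0.0, 0.0]
contact_force: [1.9, 1.5, 0.5]
opening: 0.233
finger_force: 0.8
```

```bash
python3 -m pendant '[[1,[0,0,0],[0,0,0]],[1,[0,0,0],[0,0,0]],[1,[0,0,-50],[0,0,0]],[1,[0,0,-60],[0,0,0]],[1,[0,0,-60],[0,0,0]],[1,[-50,0,-60],[0,0,0]],[1,[-50,0,0],[0,0,0]],[1,[-50,0,0],[0,0,0]]]' 40
python3 -m pendant '[[1,[0,0,0],[0,0,10]],[1,[0,0,0],[0,0,10]],[1,[0,0,0],[0,0,10]],[1,[0,0,0],[0,0,10]],[1,[0,0,0],[0,-10,0]],[1,[0,0,0],[0,-10,0]],[1,[0,0,0],[0,-10,0]],[1,[0,0,0],[0,-10,0]]]'
python3 -m pendant '[[1,[0,0,0],[0,-5,0]],[1,[0,0,0],[0,0,0]],[1,[0,0,0],[0,0,0]]]'
cat >> h.py <<'E'
xh=np.array([np.cos(np.radians(-132.1))*.7071,np.sin(np.radians(-132.1))*.7071,.7071]);zh=np.array([-xh[0],-xh[1],.7071]);yh=np.cross(zh,xh)
O=np.array([.5131,.1323,.092])
def togo(Rt,pt):
    "shift (mm, tool axes) and turn (deg) to target"
    T=tool();w=R.from_matrix(T[:3,:3].T@Rt).as_rotvec()
    print("shift mm",(T[:3,:3].T@(pt-T[:3,3])*1000).round(1),"turn deg",np.degrees(w).round(1))
E
python3 - <<'E'
from h import *
print(r.get_state()["q"].round(2))
# side grasp: tool x=-xh, z=-zh ; axis 7mm behind TCP, grasp at punch x=-2
Rt=np.column_stack([-xh,np.cross(-zh,-xh),-zh]);pt=O-.002*xh-.007*zh
togo(Rt,pt);togo(Rt,pt+.1*zh)
E
```

```text
clock: 9.25
tool_pos: [0.4948, 0.1998, 0.2202]
eef_rot: [0.716, 0.699, 0.0, 0.0]
contact_force: [0.8, -0.6, -1.7]
opening: 0.197
finger_force: 40.0
clock: 10.25
tool_pos: [0.4953, 0.2021, 0.2198]
eef_rot: [0.856, 0.387, -0.314, 0.142]
contact_force: [-0.0, -1.0, -2.3]
opening: 0.193
finger_force: 40.0
clock: 10.62
tool_pos: [0.4953, 0.2007, 0.2201]
eef_rot: [0.843, 0.38, -0.348, 0.157]
contact_force: [-0.1, -0.3, -1.3]
opening: 0.198
finger_force: 40.0
[-0.77  1.03  0.44  1.24 -0.05  1.65 -1.09]
shift mm [ 64.5  58.6 125.6] turn deg [ 0.5 -0.1  0.4]
shift mm [64.6 59.4 25.6] turn deg [ 0.5 -0.1  0.4]
```

```bash
python3 -m pendant '[[1,[20,20,0],[0.5,0,0.4]],[1,[20,20,0],[0,0,0]],[1,[21,19,15],[0,0,0]],[1,[0,0,30],[0,0,0]],[1,[0,0,30],[0,0,0]],[1,[0,0,20],[0,0,0]],[1,[0,0,0],[0,0,0]],[1,[0,0,0],[0,0,0]]]'
python3 - <<'E'
from h import *
Rt=np.column_stack([-xh,np.cross(-zh,-xh),-zh]);pt=O+.001*xh-.007*zh
togo(Rt,pt)
i,K,E=wrist();c=i[150:400,130:500]
cv2.imwrite("pics/w5.png",i[:,:,::-1])
E
```

```text
clock: 11.62
tool_pos: [0.524, 0.1447, 0.1106]
eef_rot: [0.845, 0.376, -0.348, 0.155]
contact_force: [0.5, 0.4, -1.9]
opening: 0.195
finger_force: 40.0
shift mm [ 0.4  0.2 31.8] turn deg [ 0.  -0.2  0. ]
```

View pics/w5.png

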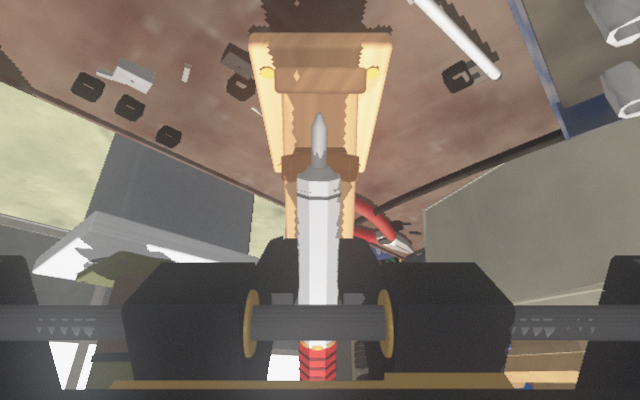

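The punch is square in the grip and centred over the rest (axis at col 319, point at row 115). Checking where the punch sits along the grip, then lowering.

```bash
python3 - <<'E'
from h import *
d=cams.snapshot("wrist");K,C=d["camera_matrix"],d["tool_from_camera"]
for p in((319,113),(318,177)):
    o,v=ray(K,np.linalg.inv(C),*p);print(o+v*(-.007-o[2])/v[2])
E
python3 -m pendant '[[1,[0,0,12],[0,0,0]],[1,[0,0,8],[0,0,0]],[1,[0,0,4],[0,0,0]],[1,[0,0,2],[0,0,0]],[1,[0,0,0],[0,0,0]]]'
```

```text
[ 6.69364176e-02  4.05311735e-05 -7.00000000e-03]
[ 0.04071506 -0.00039307 -0.007     ]
clock: 12.35
tool_pos: [0.5108, 0.1305, 0.091]
eef_rot: [0.844, 0.376, -0.35, 0.155]
contact_force: [-1.5, 0.1, -1.1]
opening: 0.198
finger_force: 40.0
```

```bash
python3 -m pendant '[[1,[0,0,2],[0,0,0]],[1,[0,0,0],[0,0,0]],[1,[0,0,2],[0,0,0]],[1,[0,0,0],[0,0,0]]]'
python3 -m pendant '[[1,[0,0,1],[0,0,0]],[1,[0,0,0],[0,0,0]],[1,[0,0,0],[0,0,0]]]'
python3 - <<'E'
from h import *
Rt=np.column_stack([-xh,np.cross(-zh,-xh),-zh]);togo(Rt,O+.001*xh-.007*zh)
E
```

```text
clock: 12.85
tool_pos: [0.511, 0.1289, 0.0894]
eef_rot: [0.845, 0.376, -0.348, 0.156]
contact_force: [6.6, 3.5, 5.4]
opening: 0.195
finger_force: 40.0
clock: 13.22
tool_pos: [0.511, 0.1289, 0.0893]
eef_rot: [0.845, 0.376, -0.347, 0.156]
contact_force: [7.0, 4.1, 9.7]
opening: 0.196
finger_force: 40.0
shift mm [-0.2 -0.7  2.3] turn deg [ 0.2 -0.3  0. ]
```

Seated: it touched about 2 mm above the predicted height, with roughly 12 N along the cradle normal. Releasing and backing off along the normal.

```bash
python3 -m pendant '[[0,[0,0,0],[0,0,0]],[-0.3,[0,0,0],[0,0,0]],[-0.3,[0,0,0],[0,0,0]],[-0.3,[0,0,0],[0,0,0]],[-0.3,[0,0,0],[0,0,0]],[-0.3,[0,0,0],[0,0,0]]]'
python3 -m pendant '[[-0.3,[0,0,-20],[0,0,0]],[-0.3,[0,0,-40],[0,0,0]],[-0.3,[0,0,-50],[0,0,0]],[-0.3,[0,0,-50],[0,0,0]],[-0.3,[0,0,0],[0,0,0]],[-0.3,[0,0,0],[0,0,0]]]'
python3 - <<'E'
from h import *
i,K,E=wrist();h=cv2.cvtColor(i,cv2.COLOR_RGB2HSV)
m=((h[...,1]>150)&((h[...,0]<6)|(h[...,0]>174))&(h[...,2]>90)).astype(np.uint8)
n,l,s,c=cv2.connectedComponentsWithStats(m)
for k in range(1,n):
    if s[k,4]>60:print(s[k],c[k].round())
for x in(-.067,-.045,.039,.061,.083):
    p=K@np.diag([1,-1,-1])@(E@np.append(O+x*xh,1))[:3];print(x,(p[:2]/p[2]).round())
cv2.imwrite("pics/w6.png",i[:,:,::-1])
E
```

```text
clock: 13.98
tool_pos: [0.5083, 0.1279, 0.0874]
eef_rot: [0.844, 0.376, -0.35, 0.155]
contact_force: [0.2, -0.3, 0.0]
opening: 0.647
finger_force: 0.0
clock: 14.72
tool_pos: [0.5834, 0.211, 0.1997]
eef_rot: [0.844, 0.375, -0.351, 0.155]
contact_force: [-0.2, -0.7, -0.4]
opening: 0.651
finger_force: 0.0
[346 199  15   8  63] [353. 203.]
[311 216  18   5  69] [320. 218.]
[311 221  18   6  62] [320. 224.]
[311 227  18   6  71] [320. 230.]
[311 232  18   6  67] [320. 235.]
[311 238  18   6  73] [320. 241.]
[311 243  18   6  65] [320. 246.]
[311 248  18  10 117] [320. 253.]
-0.067 [320.  99.]
-0.045 [319. 125.]
0.039 [319. 217.]
0.061 [319. 238.]
0.083 [319. 259.]
```

The cap's seen rows (216–258) match the predicted ones (217–259), so the punch is seated. Swinging the tool to the end-on pose, along the slope.

```bash
python3 -m pendant '[[-0.3,[0,0,-20],[0,10,0]],[-0.3,[0,0,-20],[0,10,0]],[-0.3,[0,0,-20],[0,10,0]],[-0.3,[0,0,0],[0,10,0]],[-0.3,[-30,0,0],[0,5,0]],[-0.3,[-50,0,0],[0,0,0]],[-0.3,[-50,0,0],[0,0,0]],[-0.3,[-50,0,0],[0,0,0]]]'
python3 -m pendant '[[-0.3,[-40,0,0],[0,0,0]],[-0.3,[0,0,0],[0,10,0]],[-0.3,[0,0,0],[0,10,0]],[-0.3,[0,0,0],[0,10,0]],[-0.3,[0,0,0],[0,10,0]],[-0.3,[0,0,0],[0,5,0]],[-0.3,[0,0,0],[0,0,0]]]'
python3 - <<'E'
from h import *
print(r.get_state()["q"].round(2))
Rt=np.column_stack([zh,yh,-xh]);togo(Rt,O+.14*xh)
E
```

```text
clock: 15.78
tool_pos: [0.4831, 0.1014, 0.251]
eef_rot: [0.914, 0.406, -0.002, -0.001]
contact_force: [0.4, -0.4, -0.3]
opening: 0.655
finger_force: 0.0
clock: 16.65
tool_pos: [0.4651, 0.0758, 0.2515]
eef_rot: [0.876, 0.391, 0.247, -0.137]
contact_force: [1.2, -0.4, -0.0]
opening: 0.654
finger_force: 0.0
[ 0.59  0.55 -0.81  2.33 -1.    0.04  0.2 ]
shift mm [-53.6   0.1  37.5] turn deg [-2.7 12.3 -0.9]
```

The end-on tilt stops at 33°, with joints 5 and 6 at their limits. I'll grip the cap with the tool 20° off the punch axis about the closing line (tool tilted 25°), which stays flat on flat.

```bash
cat >> h.py <<'E'
Rg=np.column_stack([zh,yh,-xh])@R.from_euler("y",-20,degrees=True).as_matrix()
pg=O+.063*xh+.0187*Rg[:,2]
E
python3 -m pendant '[[-0.3,[0,0,0],[0,-8,0]],[-0.3,[0,0,0],[0,0,0]],[-0.3,[0,0,0],[0,0,0]]]'
python3 - <<'E'
from h import *
print(r.get_state()["q"].round(2))
togo(Rg,pg-.06*Rg[:,2]);togo(Rg,pg)
E
```

```text
clock: 17.02
tool_pos: [0.4659, 0.0825, 0.2452]
eef_rot: [0.882, 0.403, 0.212, -0.124]
contact_force: [1.2, 1.0, 0.4]
opening: 0.648
finger_force: 0.0
[ 0.36  0.49 -0.54  2.29 -0.96  0.16  0.13]
shift mm [-28.    5.3  65.7] turn deg [-3.3 -3.3  0.4]
shift mm [-31.5   8.7 125.5] turn deg [-3.3 -3.3  0.4]
```

```bash
python3 -m pendant '[[-0.3,[-15,2,0],[-3.3,-3.3,0.4]],[-0.3,[-15,3,20],[0,0,0]],[-0.3,[0,0,20],[0,0,0]],[-0.3,[0,0,20],[0,0,0]],[-0.3,[0,0,0],[0,0,0]],[-0.3,[0,0,0],[0,0,0]]]'
python3 - <<'E'
from h import *
print(r.get_state()["q"].round(2))
togo(Rg,pg)
E
```

```text
clock: 17.77
tool_pos: [0.4796, 0.0708, 0.195]
eef_rot: [0.894, 0.398, 0.185, -0.094]
contact_force: [0.3, 0.7, -0.8]
opening: 0.653
finger_force: 0.0
[ 0.28  0.59 -0.48  2.28 -1.    0.04  0.17]
shift mm [ -1.9 -14.6  82. ] turn deg [-1.2  1.1 -0.1]
```

```bash
sed -i 's/"y",-20/"y",-35/' h.py
python3 -m pendant '[[-0.3,[0,0,0],[0,-9,0]],[-0.3,[0,0,0],[0,-5,0]],[-0.3,[0,0,0],[0,0,0]],[-0.3,[0,0,0],[0,0,0]]]'
python3 - <<'E'
from h import *
print(r.get_state()["q"].round(2))
togo(Rg,pg)
E
```

```text
clock: 18.27
tool_pos: [0.477, 0.072, 0.1856]
eef_rot: [0.905, 0.406, 0.11, -0.068]
contact_force: [0.1, 0.0, 0.3]
opening: 0.646
finger_force: 0.0
[-0.16  0.57  0.06  2.2  -0.88  0.3   0.  ]
shift mm [  9.6 -11.   72.7] turn deg [-2.  -4.7  0.2]
```

```bash
python3 -m pendant '[[-0.3,[5,-5,10],[-2,-4.7,0]],[-0.3,[5,-6,10],[0,0,0]],[-0.3,[0,0,15],[0,0,0]],[-0.3,[0,0,0],[0,0,0]],[-0.3,[0,0,0],[0,0,0]]]'
python3 - <<'E'
from h import *
print(r.get_state()["q"].round(2))
togo(Rg,pg)
E
```

```text
clock: 18.9
tool_pos: [0.4801, 0.09, 0.1535]
eef_rot: [0.91, 0.404, 0.079, -0.035]
contact_force: [-0.4, 0.2, -0.4]
opening: 0.654
finger_force: 0.0
[-0.31  0.64  0.15  2.19 -0.85  0.26 -0.11]
shift mm [ 5.9 -3.8 37. ] turn deg [-0.  0. -0.]
```

```bash
python3 -m pendant '[[-0.3,[3,-2,0],[0,0,0]],[-0.3,[3,-2,10],[0,0,0]],[-0.3,[0,0,12],[0,0,0]],[-0.3,[0,0,10],[0,0,0]],[-0.3,[0,0,0],[0,0,0]],[-0.3,[0,0,0],[0,0,0]]]'
python3 - <<'E'
from h import *
togo(Rg,pg)
E
```

```text
clock: 19.65
tool_pos: [0.4851, 0.1024, 0.123]
eef_rot: [0.91, 0.406, 0.079, -0.035]
contact_force: [-0.1, 0.1, -0.0]
opening: 0.654
finger_force: 0.0
shift mm [-1.2  0.7  4.8] turn deg [0.  0.1 0.2]
```

```bash
python3 -m pendant '[[-0.3,[-1,0.7,5],[0,0,0]],[-0.3,[0,0,0],[0,0,0]],[0.3,[0,0,0],[0,0,0]],[0.6,[0,0,0],[0,0,0]],[1,[0,0,0],[0,0,0]],[1,[0,0,0],[0,0,0]],[1,[0,0,0],[0,0,0]],[1,[0,0,0],[0,0,0]]]' 55
python3 -m pendant '[[1,[0,0,0],[0,0,0]],[1,[0,0,0],[0,0,0]]]'
python3 - <<'E'
from h import *
togo(Rg,pg)
E
```

```text
clock: 20.65
tool_pos: [0.4861, 0.1015, 0.118]
eef_rot: [0.91, 0.406, 0.08, -0.034]
contact_force: [1.4, -1.2, -0.5]
opening: 0.19
finger_force: 55.0
clock: 20.9
tool_pos: [0.486, 0.1016, 0.118]
eef_rot: [0.91, 0.406, 0.08, -0.034]
contact_force: [1.9, -2.0, 0.0]
opening: 0.191
finger_force: 55.0
shift mm [-0.3 -0.5 -0.2] turn deg [0.1 0.  0.2]
```

Cap gripped. Lifting it out along the cradle normal, then up, then standing it upright.

```bash
python3 -m pendant '[[1,[16,0,-11],[0,0,0]],[1,[33,0,-23],[0,0,0]],[1,[33,0,-23],[0,0,0]],[1,[10,0,-50],[0,0,0]],[1,[10,0,-50],[0,0,0]],[1,[0,0,0],[0,-9,0]],[1,[0,0,0],[0,-9,0]],[1,[0,0,0],[0,-9,0]]]'
python3 -m pendant '[[1,[0,0,0],[0,-9,0]],[1,[0,0,0],[0,-9,0]],[1,[0,0,0],[5.2,0,7.4]],[1,[0,0,0],[5.2,0,7.4]],[1,[0,0,0],[5.2,0,7.4]],[1,[0,0,0],[5.2,0,7.4]],[1,[0,0,0],[5.2,0,7.4]],[1,[0,0,0],[0,0,0]]]'
cat >> h.py <<'E'
M=np.array([.461,-.2691,.03])
pd=np.array([np.sin(np.radians(35)),0,np.cos(np.radians(35))]) # cap->point in tool frame
tipt=np.array([0,0,-.0187])+.130*pd   # point in tool frame
def axis():
    T=tool();return T[:3,:3]@pd,T[:3,3]+T[:3,:3]@tipt
E
python3 - <<'E'
from h import *
T=tool();print(r.get_state()["q"].round(2));print(T.round(3));print(axis())
i,K,E=wrist("pics/w7.png")
d=cams.snapshot("wrist");C=np.linalg.inv(d["tool_from_camera"])
for s in (0,.022,.106,.130):
    p=K@np.diag([1,-1,-1])@(C@np.append(np.array([0,0,-.0187])+s*pd,1))[:3];print(s,(p[:2]/p[2]).round(1))
E
```

```text
clock: 21.9
tool_pos: [0.5332, 0.1575, 0.2902]
eef_rot: [0.903, 0.403, -0.138, 0.062]
contact_force: [0.9, 0.3, -2.9]
opening: 0.187
finger_force: 55.0
clock: 22.9
tool_pos: [0.5339, 0.155, 0.2897]
eef_rot: [0.953, 0.022, -0.302, 0.008]
contact_force: [-0.3, -0.1, -2.5]
opening: 0.192
finger_force: 55.0
[-0.61  1.01  0.86  1.19 -0.58  1.84 -1.3 ]
[[ 0.817  0.047 -0.575  0.534]
 [ 0.038 -0.999 -0.028  0.155]
 [-0.576  0.001 -0.818  0.29 ]
 [ 0.     0.     0.     1.   ]]
(array([-0.00271736, -0.00109767, -0.99999571]), array([0.54429868, 0.15539306, 0.1749729 ]))
0 [318.7 277.3]
0.022 [318.5 232.6]
0.106 [318.2 115.3]
0.13 [318.2  91.9]
```

View pics/w7.png

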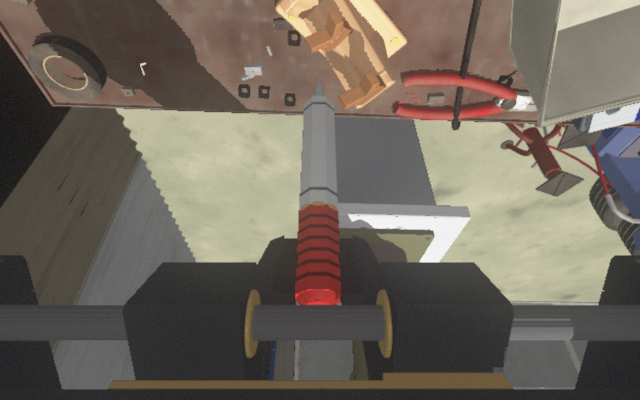

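The punch hangs straight in the grip: cap front edge near row 207, body front near row 97, point near (320,83). That's my last picture, so I'll check the point numerically against the grip geometry, including the surface offset.

Run:
```python
from h import *
d=cams.snapshot("wrist");i=d["img"];K=d["camera_matrix"];C=np.linalg.inv(d["tool_from_camera"])
print(d["tool_from_camera"].round(4))
n=np.array([pd[2],0,-pd[0]])
def pr(q):
    p=K@np.diag([1,-1,-1])@(C@np.append(q,1))[:3];return (p[:2]/p[2]).round(1)
for nm,s,o in(("capend",-.020,.009),("capfront",.024,.009),("bodyfront",.108,.009),("bodyfront ax",.108,0),("point",.130,0)):
    print(nm,pr(np.array([0,0,-.0187])+s*pd+o*n))
for v in range(72,116,2): print(v,[tuple(int(c) for c in i[v,u]) for u in (306,312,316,318,320,322,326,332)])
h=cv2.cvtColor(i,cv2.COLOR_RGB2HSV)
m=((h[...,1]>150)&((h[...,0]<6)|(h[...,0]>174)))
print([(v,int(m[v,295:345].sum())) for v in range(196,220,2)],[(v,int(m[v,295:345].sum())) for v in range(280,310,3)])
```

```text
[[-1.500e-03  9.569e-01  2.904e-01  7.520e-02]
 [ 1.000e+00  1.500e-03  3.000e-04 -2.000e-04]
 [-2.000e-04  2.904e-01 -9.569e-01 -1.453e-01]
 [ 0.000e+00  0.000e+00  0.000e+00  1.000e+00]]
capend [318.8 318.4]
capfront [318.5 218. ]
bodyfront [318.2 101.1]
bodyfront ax [318.2 113.3]
point [318.2  91.9]
72 [(128, 107, 93), (133, 108, 96), (134, 112, 97), (134, 113, 98), (136, 111, 97), (131, 108, 93), (131, 107, 93), (135, 110, 98)]
74 [(130, 111, 96), (131, 109, 96), (133, 111, 98), (136, 112, 98), (135, 112, 97), (131, 107, 94), (131, 106, 94), (135, 110, 97)]
76 [(128, 108, 93), (132, 111, 96), (131, 108, 96), (132, 108, 93), (132, 108, 95), (133, 108, 94), (132, 107, 93), (135, 108, 96)]
78 [(127, 104, 91), (131, 110, 95), (128, 106, 92), (130, 105, 92), (130, 107, 91), (132, 107, 94), (133, 108, 95), (133, 108, 93)]
80 [(123, 99, 88), (131, 107, 95), (129, 105, 92), (128, 105, 92), (133, 108, 94), (131, 105, 90), (136, 110, 96), (138, 112, 98)]
82 [(122, 99, 88), (127, 103, 90), (131, 107, 94), (122, 110, 101), (123, 104, 93), (128, 106, 92), (137, 112, 98), (138, 113, 97)]
84 [(
[... 1729 characters left out ...]
137, 135, 135), (129, 128, 126), (99, 97, 96)]
110 [(127, 126, 123), (135, 133, 132), (134, 134, 132), (137, 136, 135), (136, 133, 133), (136, 134, 132), (130, 127, 126), (126, 125, 124)]
112 [(129, 127, 125), (135, 133, 133), (134, 134, 132), (139, 137, 136), (138, 136, 134), (140, 137, 135), (128, 127, 126), (134, 131, 129)]
114 [(129, 130, 126), (134, 133, 130), (136, 134, 134), (137, 136, 134), (138, 136, 134), (139, 137, 135), (129, 126, 125), (132, 129, 127)]
[(196, 0), (198, 0), (200, 0), (202, 0), (204, 0), (206, 0), (208, 0), (210, 0), (212, 0), (214, 0), (216, 0), (218, 0)] [(280, 43), (283, 45), (286, 44), (289, 45), (292, 45), (295, 46), (298, 46), (301, 45), (304, 34), (307, 0)]
```

The seen point and edges sit about 10–12 px beyond the grip model, which means roughly 3.5 mm along the axis and 5 mm sideways. I'll use that corrected tip, hover above the mark, and compare tip and crossing in the same image.

```bash
cat >> h.py <<'E'
nn=np.array([pd[2],0,-pd[0]])
tipt=tipt+.0035*pd+.0053*nn
E
python3 - <<'E'
from h import *
T=tool();tip=axis()[1];print(tip)
print("to hover 40mm, tool mm",(T[:3,:3].T@(M+[0,0,.04]-tip)*1000).round(1), "level part", (T[:3,:3].T@(np.append((M-tip)[:2],0))*1000).round(1))
E
```

```text
[0.54978841 0.15882129 0.17150907]
to hover 40mm, tool mm [-33.3 422.7 146.8] level part [-91.6 422.5  63.8]
```

```bash
python3 -m pendant '[[1,[-11.5,53,8],[0,0,0]],[1,[-11.5,53,8],[0,0,0]],[1,[-11.5,53,8],[0,0,0]],[1,[-11.5,53,8],[0,0,0]],[1,[-11.5,53,8],[0,0,0]],[1,[-11.5,53,8],[0,0,0]],[1,[-11.5,53,8],[0,0,0]],[1,[-11.5,51.5,8],[0,0,0]]]'
python3 -m pendant '[[1,[14,0,20],[0,0,0]],[1,[14,0,21],[0,0,0]],[1,[15,0,20],[0,0,0]],[1,[15,0,21],[0,0,0]],[1,[0,0,0],[0,0,0]],[1,[0,0,0],[0,0,0]],[1,[0,0,0],[0,0,0]]]'
python3 - <<'E'
from h import *
print(r.get_state()["q"].round(2));T=tool();a,tip=axis();print(a,tip,(T[:3,:3].T@(M+[0,0,.04]-tip)*1000).round(1))
i,K,E=wrist("pics/w8.png");np.savez("w8.npz",i=i,K=K,E=E,T=T)
h=cv2.cvtColor(i,cv2.COLOR_RGB2HSV)
m=((h[...,0]>108)&(h[...,0]<130)&(h[...,1]>110)).astype(np.uint8);m[:, :150]=0
m=cv2.morphologyEx(m,cv2.MORPH_OPEN,np.ones((3,3)))
n,l,s,c=cv2.connectedComponentsWithStats(m)
for k in range(1,n):
    if s[k,4]>80:print(s[k],c[k].round())
p=K@np.diag([1,-1,-1])@(E@np.append(M,1))[:3];print("pred mark",p[:2]/p[2])
p=K@np.diag([1,-1,-1])@(E@np.append(tip,1))[:3];print("pred tip",p[:2]/p[2])
E
```

```text
clock: 24.05
tool_pos: [0.444, -0.2712, 0.2905]
eef_rot: [0.953, 0.026, -0.301, 0.007]
contact_force: [0.7, -0.1, -2.0]
opening: 0.187
finger_force: 55.0
clock: 24.92
tool_pos: [0.4445, -0.2712, 0.1914]
eef_rot: [0.954, 0.024, -0.3, 0.008]
contact_force: [0.7, 0.1, -0.7]
opening: 0.194
finger_force: 55.0
[-0.05  1.05  0.84  1.49 -0.33  1.36 -0.71]
[ 0.00127654 -0.00132506 -0.99999831] [ 0.46060903 -0.27054542  0.07324949] [ 2.2 -1.4  2.4]
[ 299    0   46   45 1395] [322.  20.]
[278   7  33  36 439] [295.  23.]
[264  26  35  36 702] [277.  46.]
[ 318   37   41   43 1110] [339.  58.]
[ 275   50   53   45 1429] [302.  72.]
pred mark [316.04671616  46.65323821]
pred tip [318.17128698  81.6838934 ]
```

```bash
cat >> h.py <<'E'
def cross(i,lo=12,rows=(0,150)):
    h=cv2.cvtColor(i,cv2.COLOR_RGB2HSV)
    m=((h[...,0]>108)&(h[...,0]<130)&(h[...,1]>110)).astype(np.uint8);m[:,:150]=0;m[rows[1]:]=0
    m=cv2.morphologyEx(m,cv2.MORPH_OPEN,np.ones((3,3)));n,l,s,c=cv2.connectedComponentsWithStats(m)
    for k in range(1,n):
        if s[k,4]<80:m[l==k]=0
    hull=np.zeros_like(m);pts=cv2.findNonZero(m);cv2.fillConvexPoly(hull,cv2.convexHull(pts),1)
    hull=cv2.erode(hull,np.ones((5,5)))
    g=cv2.cvtColor(i,cv2.COLOR_RGB2GRAY).astype(int);sat=h[...,1].astype(int)
    loc=cv2.medianBlur(i[...,0],11).astype(int)
    w=((i[...,0].astype(int)-loc>lo)&(hull>0)).astype(np.uint8)
    L=cv2.HoughLines(w,.5,np.pi/360,18);out=[]
    if L is None:return w,[],None
    for rho,th in L[:,0]:
        if all(min(abs(th-t),np.pi-abs(th-t))>.4 for _,t in out):out.append((rho,th))
        if len(out)==2:break
    # refine each by least squares on its pixels
    ys,xs=np.nonzero(w);ls=[]
    for rho,th in out:
        d=abs(xs*np.cos(th)+ys*np.sin(th)-rho)<2
        vx,vy,x0,y0=cv2.fitLine(np.column_stack([xs[d],ys[d]]).astype(np.float32),cv2.DIST_HUBER,0,.01,.01).ravel()
        ls.append((vy,-vx,vy*x0-vx*y0,int(d.sum())))
    if len(ls)<2:return w,ls,None
    A=np.array([l[:2] for l in ls]);return w,ls,np.linalg.solve(A,[l[2] for l in ls])
E
python3 - <<'E'
from h import *
z=np.load("w8.npz");w,ls,x=cross(z["i"]);print(ls,x)
K,E=z["K"],z["E"]
if x is not None:print("mark from w8",plane(K,E,*x,.03))
z=np.load("w3.npz");w,ls,x=cross(z["i"],rows=(90,230));print(x,plane(z["K"],z["E"],*x,.03))
E
```

```text
[(np.float32(0.9133498), np.float32(-0.40717578), np.float32(268.4754), 216), (np.float32(-0.3747392), np.float32(-0.9271303), np.float32(-161.67488), 236)] [314.93735   47.086704]
mark from w8 [ 0.46063129 -0.26830545  0.03      ]Traceback (most recent call last):
  File "<stdin>", line 5, in <module>
TypeError: Value after * must be an iterable, not NoneType
```

The crossing measured here, (0.4606,-0.2683), agrees with the earlier look to 1 mm. The 3.5 mm along the axis fits the punch having slid to its stop. Closing to about 8 mm above the plate for the final alignment.

```bash
echo 'M=np.array([.4608,-.2685,.03])'>>h.py
python3 -m pendant '[[1,[6,-2,9],[0,0,0]],[1,[6,0,9],[0,0,0]],[1,[7,0,9],[0,0,0]],[1,[0,0,0],[0,0,0]],[1,[0,0,0],[0,0,0]],[1,[0,0,0],[0,0,0]]]'
cat > al.py <<'E'
from h import *
T=tool();a,tip=axis();i,K,E=wrist();w,ls,x=cross(i)
print("axis",a.round(4),"tip",tip.round(4),"F",np.round(r.get_state()["contact_force"],1))
p=K@np.diag([1,-1,-1])@(E@np.append(tip,1))[:3];print("pred tip px",(p[:2]/p[2]).round(1))
print(ls,x)
if x is not None:
    m=plane(K,E,*x,.03);print("mark",m.round(4),"level shift tool mm",(T[:3,:3].T@np.append((m-tip)[:2],0)*1000).round(1))
# tip detection: grey nose over blue/white, low saturation dark run in cols 310..328
h=cv2.cvtColor(i,cv2.COLOR_RGB2HSV)
for v in range(66,98,2):print(v,[tuple(int(c) for c in i[v,u]) for u in(311,314,316,318,320,322,325)])
cv2.imwrite("pics/al.png",i[:,:,::-1])
E
python3 al.py
```

```text
clock: 25.72
tool_pos: [0.444, -0.2692, 0.1576]
eef_rot: [0.953, 0.023, -0.301, 0.008]
contact_force: [-0.0, 0.8, -1.1]
opening: 0.191
finger_force: 55.0
axis [ 1.e-04 -1.e-03 -1.e+00] tip [ 0.46   -0.2685  0.0394] F [-0.1  0.1 -1.7]
pred tip px [318.2  81.7]
[(np.float32(-0.34158596), np.float32(-0.9398505), np.float32(-176.71466), 220), (np.float32(0.90575826), np.float32(-0.42379466), np.float32(257.13904), 233)] [317.82166   72.512856]
mark [ 0.4607 -0.2683  0.03  ] level shift tool mm [ 0.6 -0.2 -0.4]
66 [(46, 53, 86), (130, 131, 136), (70, 75, 100), (49, 53, 87), (42, 49, 82), (45, 51, 86), (63, 81, 161)]
68 [(45, 52, 85), (61, 67, 92), (122, 125, 133), (43, 49, 83), (46, 51, 83), (46, 52, 85), (74, 89, 161)]
70 [(49, 53, 87), (48, 54, 85), (126, 127, 132), (62, 68, 93), (75, 80, 103), (115, 116, 125), (227, 230, 240)]
72 [(52, 57, 89), (47, 53, 85), (102, 106, 121), (145, 145, 148), (116, 119, 128), (82, 85, 102), (63, 81, 159)]
74 [(117, 119, 128), (128, 130, 137), (91, 94, 109), (129, 129, 136), (63, 69, 94), (48, 53, 87), (61, 79, 157)]
76 [(84, 88, 105), (47, 53, 87), (50,
[... 531 characters left out ...]
7), (77, 88, 138), (114, 114, 116), (119, 119, 121), (114, 118, 119), (100, 105, 125), (204, 208, 225)]
88 [(64, 79, 155), (96, 100, 128), (117, 117, 120), (117, 120, 121), (116, 119, 122), (110, 112, 115), (243, 243, 245)]
90 [(64, 80, 155), (98, 103, 119), (113, 116, 116), (117, 120, 123), (114, 117, 118), (111, 113, 115), (203, 207, 228)]
92 [(64, 81, 155), (99, 102, 118), (116, 121, 123), (120, 121, 124), (117, 119, 121), (111, 113, 114), (66, 81, 156)]
94 [(62, 79, 154), (98, 102, 120), (116, 117, 118), (118, 121, 124), (114, 118, 119), (113, 115, 117), (63, 79, 155)]
96 [(90, 98, 149), (127, 127, 133), (129, 130, 132), (131, 131, 133), (135, 135, 137), (132, 134, 135), (112, 115, 143)]
```

The crossing is at (317.8,72.5) and the tip at (318.3,82), about 9 mm above the plate and 0.7 mm off. Correcting and going down gently to touch.

```bash
python3 -m pendant '[[1,[2.3,-0.2,2],[0,0,0]],[1,[1.7,0,2.4],[0,0,0]],[1,[0,0,0],[0,0,0]],[1,[0,0,0],[0,0,0]]]'
python3 al.py | head -5
python3 -m pendant '[[1,[0.9,0,1.2],[0,0,0]],[1,[0,0,0],[0,0,0]],[1,[0,0,0],[0,0,0]]]'
```

```text
clock: 26.28
tool_pos: [0.4445, -0.2687, 0.1514]
eef_rot: [0.953, 0.024, -0.301, 0.008]
contact_force: [-0.4, 0.2, -1.5]
opening: 0.187
finger_force: 55.0
axis [-5.e-04 -5.e-04 -1.e+00] tip [ 0.4605 -0.268   0.0332] F [ 0.4  0.  -2.3]
pred tip px [318.2  81.7]
[(np.float32(0.9005352), np.float32(-0.43478304), np.float32(252.82173), 215), (np.float32(-0.33928373), np.float32(-0.9406841), np.float32(-182.03596), 227)] [318.68158  78.57312]
mark [ 0.4607 -0.2683  0.03  ] level shift tool mm [ 0.2  0.3 -0.1]
66 [(60, 64, 93), (62, 68, 94), (43, 51, 84), (41, 50, 84), (65, 82, 162), (65, 81, 163), (64, 83, 163)]
clock: 26.7
tool_pos: [0.4446, -0.2688, 0.15]
eef_rot: [0.953, 0.024, -0.301, 0.008]
contact_force: [-0.1, -0.1, -0.1]
opening: 0.191
finger_force: 55.0
```

```bash
python3 -m pendant '[[1,[0.57,0.2,0.82],[0,0,0]],[1,[0,0,0],[0,0,0]],[1,[0,0,0],[0,0,0]]]'
python3 -m pendant '[[1,[0.57,0,0.82],[0,0,0]],[1,[0,0,0],[0,0,0]],[1,[0,0,0],[0,0,0]]]'
python3 al.py | head -5
```

```text
clock: 27.08
tool_pos: [0.4445, -0.2691, 0.1493]
eef_rot: [0.953, 0.023, -0.301, 0.008]
contact_force: [0.4, -0.2, 4.2]
opening: 0.189
finger_force: 55.0
clock: 27.45
tool_pos: [0.4445, -0.2691, 0.1483]
eef_rot: [0.953, 0.023, -0.301, 0.008]
contact_force: [-0.5, 0.6, 5.9]
opening: 0.19
finger_force: 55.0
axis [-6.e-04 -9.e-04 -1.e+00] tip [ 0.4604 -0.2685  0.0301] F [ 0.9 -0.3  5.6]
pred tip px [318.2  81.7]
[(np.float32(-0.33788362), np.float32(-0.9411879), np.float32(-183.98581), 228), (np.float32(0.89043534), np.float32(-0.4551098), np.float32(246.94443), 168)] [318.75555  81.05027]
mark [ 0.4609 -0.2688  0.03  ] level shift tool mm [ 0.3  0.4 -0.2]
66 [(119, 120, 130), (44, 51, 84), (42, 49, 83), (55, 71, 137), (60, 80, 160), (64, 81, 162), (65, 84, 163)]
```

Touched as predicted, with tip and crossing less than 1 mm apart in the image. Pressing straight down.

```bash
python3 -m pendant '[[1,[0.57,0,0.82],[0,0,0]],[1,[0.57,0,0.82],[0,0,0]],[1,[0.57,0,0.82],[0,0,0]],[1,[0.57,0,0.82],[0,0,0]],[1,[0.57,0,0.82],[0,0,0]],[1,[0.57,0,0.82],[0,0,0]],[1,[0,0,0],[0,0,0]],[1,[0,0,0],[0,0,0]]]'
python3 al.py | head -5
```

```text
clock: 28.5
tool_pos: [0.4442, -0.2694, 0.1432]
eef_rot: [0.953, 0.023, -0.301, 0.008]
contact_force: [-1.3, 0.5, 10.6]
opening: 0.189
finger_force: 55.0
axis [-0.0012 -0.0015 -1.    ] tip [ 0.4601 -0.2688  0.025 ] F [ 0.2  0.9 10.3]
pred tip px [318.2  81.7]
[(np.float32(-0.33666754), np.float32(-0.94162357), np.float32(-187.21951), 235), (np.float32(0.8952507), np.float32(-0.44556278), np.float32(246.3049), 162)] [317.5689   85.28288]
mark [ 0.4608 -0.2684  0.03  ] level shift tool mm [ 0.6 -0.4 -0.4]
66 [(37, 49, 80), (48, 53, 87), (39, 49, 81), (41, 48, 84), (41, 51, 83), (63, 81, 163), (62, 78, 162)]
```

```bash
python3 -m pendant '[[1,[0.6,0,0.85],[0,0,0]],[1,[0.6,0,0.85],[0,0,0]],[1,[0,0,0],[0,0,0]],[1,[0,0,0],[0,0,0]]]'
python3 -m pendant '[[1,[0.3,0,0.4],[0,0,0]],[1,[0,0,0],[0,0,0]],[1,[0,0,0],[0,0,0]]]'
```

```text
clock: 29.05
tool_pos: [0.4441, -0.2696, 0.1414]
eef_rot: [0.953, 0.023, -0.301, 0.008]
contact_force: [0.0, 0.6, 11.2]
opening: 0.194
finger_force: 55.0
clock: 29.42
tool_pos: [0.4441, -0.2696, 0.141]
eef_rot: [0.953, 0.023, -0.301, 0.008]
contact_force: [0.7, 0.5, 12.3]
opening: 0.19
finger_force: 55.0
```

```bash
python3 -m pendant '[[1,[0.3,0,0.4],[0,0,0]],[1,[0,0,0],[0,0,0]],[1,[0,0,0],[0,0,0]]]'
python3 - <<'E'
from h import *
f=[]
for k in range(4): cams.snapshot("top");f.append(r.get_state()["contact_force"])
print(np.mean(f,0),np.std(f,0),tool()[:3,3],axis()[0])
E
```

```text
clock: 29.8
tool_pos: [0.4442, -0.2696, 0.1406]
eef_rot: [0.953, 0.023, -0.301, 0.008]
contact_force: [0.6, 0.7, 11.2]
opening: 0.19
finger_force: 55.0
[ 0.37607032  1.04946151 12.29946419] [0.33909802 0.38404044 0.55846528] [ 0.44413345 -0.26959073  0.14056008] [-0.00156401 -0.00178239 -0.99999719]
```

```bash
python3 -m pendant '[[1,[0.25,0,0.35],[0,0,0]],[1,[0,0,0],[0,0,0]],[1,[0,0,0],[0,0,0]],[1,[0,0,0],[0,0,0]]]'
python3 -m pendant '[[1,[-1.7,0,-2.5],[0,0,0]],[1,[-1.7,0,-2.5],[0,0,0]],[1,[-3.4,0,-4.9],[0,0,0]],[1,[-11,0,-16],[0,0,0]],[1,[-20,0,-30],[0,0,0]],[1,[-25,0,-36],[0,0,0]],[1,[-25,0,-36],[0,0,0]],[1,[0,0,0],[0,0,0]]]'
python3 - <<'E'
from h import *
i,K,E=wrist();print("F",r.get_state()["contact_force"],"tip",axis())
w,ls,x=cross(i);print(x)
g=[(v,int(i[v,318].max())-int(i[v,318].min()),i[v,318].tolist()) for v in range(70,106,2)];print(g)
E
```

```text
clock: 30.5
tool_pos: [0.4441, -0.2696, 0.1402]
eef_rot: [0.953, 0.023, -0.301, 0.008]
contact_force: [1.1, 0.7, 13.2]
opening: 0.19
finger_force: 55.0
clock: 31.5
tool_pos: [0.447, -0.2702, 0.2967]
eef_rot: [0.954, 0.023, -0.298, 0.009]
contact_force: [0.5, -0.9, -1.4]
opening: 0.19
finger_force: 55.0
F [-0.96464602  0.44640786 -1.83175775] tip (array([ 0.00298794, -0.00111136, -0.99999492]), array([ 0.46301586, -0.26838892,  0.17630793]))
None
[(70, 29, [185, 185, 156]), (72, 31, [186, 184, 155]), (74, 28, [183, 182, 155]), (76, 28, [182, 181, 154]), (78, 29, [184, 185, 156]), (80, 31, [184, 183, 153]), (82, 17, [135, 137, 120]), (84, 3, [118, 119, 116]), (86, 4, [119, 122, 118]), (88, 4, [120, 121, 117]), (90, 3, [118, 120, 117]), (92, 3, [121, 122, 119]), (94, 2, [120, 122, 120]), (96, 2, [136, 134, 134]), (98, 2, [136, 135, 134]), (100, 2, [135, 135, 133]), (102, 4, [99, 101, 97]), (104, 3, [127, 125, 124])]
```

Pressed to about 9 mm at roughly 15 N, lifted straight off, and the nose is out again (tip back at row 82). Now reversing the way back to the rest.

```bash
python3 -m pendant '[[1,[11,-53,8],[0,0,0]],[1,[11,-53,8],[0,0,0]],[1,[11,-53,8],[0,0,0]],[1,[11,-53,8],[0,0,0]],[1,[11,-53,-8],[0,0,0]],[1,[11,-53,-8],[0,0,0]],[1,[11,-53,-8],[0,0,0]],[1,[11,-53,-8],[0,0,0]]]'
python3 -m pendant '[[1,[0,0,0],[-5.2,0,-7.4]],[1,[0,0,0],[-5.2,0,-7.4]],[1,[0,0,0],[-5.2,0,-7.4]],[1,[0,0,0],[-5.2,0,-7.4]],[1,[0,0,0],[-5.2,0,-7.4]],[1,[0,0,0],[0,9,0]],[1,[0,0,0],[0,9,0]],[1,[0,0,0],[0,9,0]]]'
python3 -m pendant '[[1,[0,0,0],[0,9,0]],[1,[0,0,0],[0,9,0]],[1,[0,0,0],[0,0,0]],[1,[0,0,0],[0,0,0]]]'
python3 - <<'E'
from h import *
print(r.get_state()["q"].round(2))
for k in(.1,.03,0):togo(Rg,pg+.0025*xh+k*zh)
E
```

```text
clock: 32.55
tool_pos: [0.4965, 0.1605, 0.2412]
eef_rot: [0.953, 0.024, -0.302, 0.008]
contact_force: [0.6, 0.2, -1.0]
opening: 0.195
finger_force: 55.0
clock: 33.55
tool_pos: [0.4962, 0.1586, 0.2416]
eef_rot: [0.911, 0.407, -0.063, 0.029]
contact_force: [-0.6, -1.0, -0.9]
opening: 0.189
finger_force: 55.0
clock: 34.05
tool_pos: [0.4974, 0.1592, 0.2422]
eef_rot: [0.91, 0.406, 0.078, -0.035]
contact_force: [0.7, 0.6, -1.2]
opening: 0.191
finger_force: 55.0
[-0.66  0.55  0.49  2.03 -0.67  0.58 -0.42]
shift mm [ 9.1 29.7 53.9] turn deg [-0.   0.2  0.2]
shift mm [-48.2  29.5  94.3] turn deg [-0.   0.2  0.2]
shift mm [-72.7  29.4 111.6] turn deg [-0.   0.2  0.2]
```

```bash
python3 -m pendant '[[1,[3,10,18],[0,0,0]],[1,[3,10,18],[0,0,0]],[1,[3,10,18],[0,0,0]],[1,[-28,0,20],[0,0,0]],[1,[-28,0,20],[0,0,0]],[1,[0,0,0],[0,0,0]],[1,[0,0,0],[0,0,0]]]'
python3 - <<'E'
from h import *
togo(Rg,pg+.0025*xh+.015*zh);togo(Rg,pg+.0025*xh)
E
```

```text
clock: 34.92
tool_pos: [0.5009, 0.1164, 0.1422]
eef_rot: [0.91, 0.406, 0.08, -0.035]
contact_force: [0.5, -0.1, -0.0]
opening: 0.189
finger_force: 55.0
shift mm [-14.3  -1.7   9.4] turn deg [ 0.1 -0.   0.2]
shift mm [-26.6  -1.8  18. ] turn deg [ 0.1 -0.   0.2]
```

```bash
python3 -m pendant '[[1,[-8,-1.2,5],[0,0,0]],[1,[-8,0,5.5],[0,0,0]],[1,[-4,0,3],[0,0,0]],[1,[0,0,0],[0,0,0]],[1,[0,0,0],[0,0,0]]]'
python3 - <<'E'
from h import *
togo(Rg,pg+.0025*xh)
E
```

```text
clock: 35.55
tool_pos: [0.4876, 0.1041, 0.1257]
eef_rot: [0.91, 0.406, 0.08, -0.035]
contact_force: [-0.6, 0.6, -1.7]
opening: 0.191
finger_force: 55.0
shift mm [-6.  -0.   4.9] turn deg [0.1 0.  0.2]
```

```bash
python3 -m pendant '[[1,[-2.5,-0.5,1.9],[0,0,0]],[1,[-1.7,0,1.3],[0,0,0]],[1,[0,0,0],[0,0,0]],[1,[0,0,0],[0,0,0]]]'
python3 -m pendant '[[1,[-1.2,0,0.9],[0,0,0]],[1,[0,0,0],[0,0,0]],[1,[0,0,0],[0,0,0]]]'
python3 - <<'E'
from h import *
togo(Rg,pg+.0025*xh)
E
```

```text
clock: 36.05
tool_pos: [0.4843, 0.1012, 0.1215]
eef_rot: [0.91, 0.406, 0.079, -0.035]
contact_force: [0.4, 0.3, -1.0]
opening: 0.188
finger_force: 55.0
clock: 36.42
tool_pos: [0.4843, 0.1006, 0.1207]
eef_rot: [0.91, 0.406, 0.08, -0.034]
contact_force: [2.1, 0.6, -0.5]
opening: 0.189
finger_force: 55.0
shift mm [-0.3  0.1  0.7] turn deg [0.1 0.  0.2]
```

```bash
python3 -m pendant '[[1,[-0.5,0,0.5],[0,0,0]],[1,[0,0,0],[0,0,0]],[0.5,[0,0,0],[0,0,0]],[0.2,[0,0,0],[0,0,0]],[-0.3,[0,0,0],[0,0,0]],[-0.3,[0,0,0],[0,0,0]],[-0.3,[0,0,0],[0,0,0]],[-0.3,[0,0,0],[0,0,0]]]'
python3 -m pendant '[[-0.3,[0,0,-15],[0,0,0]],[-0.3,[0,0,-30],[0,0,0]],[-0.3,[0,0,-40],[0,0,0]],[-0.3,[0,0,-40],[0,0,0]],[-0.3,[-50,0,0],[0,0,0]],[-0.3,[-50,0,0],[0,0,0]],[-0.3,[0,0,0],[0,0,0]],[-0.3,[0,0,0],[0,0,0]]]'
python3 - <<'E'
from h import *
i,K,E=wrist();h=cv2.cvtColor(i,cv2.COLOR_RGB2HSV)
m=((h[...,1]>150)&((h[...,0]<6)|(h[...,0]>174))&(h[...,2]>70)).astype(np.uint8)
m=cv2.morphologyEx(m,cv2.MORPH_CLOSE,np.ones((7,7)));n,l,s,c=cv2.connectedComponentsWithStats(m)
for k in range(1,n):
    if s[k,4]>150:print(s[k],c[k].round())
for x in(-.07,-.048,.036,.080):
  for o in(0,.009):
    p=K@np.diag([1,-1,-1])@(E@np.append(O+x*xh+o*zh,1))[:3];print(x,o,(p[:2]/p[2]).round())
cv2.imwrite("pics/w9.png",i[:,:,::-1])
E
```

```text
clock: 37.42
tool_pos: [0.4831, 0.1002, 0.1198]
eef_rot: [0.91, 0.406, 0.079, -0.035]
contact_force: [0.6, -0.4, 0.0]
opening: 0.652
finger_force: 0.0
clock: 38.42
tool_pos: [0.4036, 0.0112, 0.2259]
eef_rot: [0.91, 0.406, 0.08, -0.035]
contact_force: [0.3, -0.8, -0.7]
opening: 0.651
finger_force: 0.0
[ 307   16   26   52 1218] [319.  42.]
[345 229  33  29 361] [363. 243.]
-0.07 0 [318. -24.]
-0.07 0.009 [318. -35.]
-0.048 0 [318. -15.]
-0.048 0.009 [318. -26.]
0.036 0 [318.  31.]
0.036 0.009 [318.  19.]
0.08 0 [318.  64.]
0.08 0.009 [319.  51.]
```

The cap shows at col 319, rows 16–68, which is where the seated punch should be, and the robot is clear. Handing in.

```bash
python3 -c "
from plant import r
print(r.finish_job())"
```

```text
the job is handed in; nothing more can be done
None
```

I handed the job in at about 38 s; no verdict came back. By my readings, the punch was pressed upright within about 1 mm of the crossing, its nose about 9 mm in at about 15 N. I then lifted it straight off and laid it back in the rest, point down and let go.

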